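# Clamp the truck chassis in its drilling jig and hold the drill plate down on its dowels

## Task

Get the toy-truck chassis ready for drilling. First turn the jig's black wing knob clockwise until its cam snaps over centre and locks, so that the wooden chassis in the channel is clamped tight against the end stop. Then pick up the drill plate, slide it over the jig until it drops onto the two dowel pins hidden beneath it, and press it fully home against its springs; finish while still holding it pressed down there, and leave the tin, the toy wheel and the toy cab where they stand.

Things in the scene. Friction and masses are not known exactly. Their poses are not given: they have to be found in the camera images.
- jig: Drilling jig screwed to the bench (fixed): fibreboard base 297 x 140 x 18 mm with two beech rails (170 x 26 mm, tops 42 mm above the bench) forming a 47 mm wide channel. Origin: on the bench under the middle of the channel. x runs along the channel from the clamp end with the wing knob (base edge at -185 mm) to the end stop (base edge at +112 mm); z up.
- plate_home (a point): Where the underside centre of the drill plate lies when fully home: over the middle of the channel, level with the rail tops, 42 mm above the bench; axes as the jig's. Four spring lifters (8 mm steel plungers at x +-70, y +-36.5 mm of here) stand 6 mm proud of the rails and carry the plate; pressing them flush takes about 11 N in all, less the plate's weight (3 to 4 N).
- dowel_a (a point): Tip of a steel dowel on a rail, at jig (-45, +36.5) mm, 54 mm above the bench. Each dowel is 10 mm in diameter and stands 12 mm proud of the rail, 6 mm above the lifters; its upper 5 mm are a bullet nose, 5 mm wide at the tip.
- dowel_b (a point): Tip of the other dowel, alike, at jig (+45, -36.5) mm.
- cam_knob (a joint): Angle of the wing knob, rad. 0 = fully open: the wing lies across the jig, along jig y; found at 0 to 0.15. It grows as the knob turns clockwise seen from above. From about 0.5 it resists (up to about 0.3 N m) until the roller cam passes over centre at 1.0; then it snaps on by itself to its stop at 1.4 (locked) and stays. Let go short of 1.0 it springs back to about 0.4.
- knob_grip (a point): Grip point on the knob's axis, at jig (-121.5, 0) mm, 74 mm above the bench. It turns with the knob: its y axis runs along the wing. The wing is black plastic, 54 mm long, 14 mm thick, from 56 to 86 mm above the bench. Under it are its hub and a steel roller cam on a sprung slide (gives up to 6 mm along jig x).
- chassis: Wooden chassis blank 180 x 44 x 22 mm, loose in the channel on the jig's base (18 mm above the bench). Origin: centre of its underside; x along its length. As found there are 1.5 to 2.3 mm between its end and the end stop; tight against the stop its origin is at jig x = -8 mm. The roller cam pushes it there when the knob is locked.
- drill_plate: Loose plywood drill plate 170 x 110 x 18 mm, about 0.35 kg, flat on the bench beside the jig; eight small steel bushings on top, dark wooden grab bar in the middle. Origin: centre of its underside; x along its length, z up. Dropped on the dowels it rests on the lifters with its underside 48 mm above the bench; fully home it is at 42 mm. It fits either way round (half a turn).
- hole_a (a point): Mouth of a blind dowel hole in the plate's underside, at plate (-45, +36.5) mm: 12 mm wide, 14 mm deep, edge chamfered 1.5 mm.
- hole_b (a point): Mouth of the other blind hole, alike, at plate (+45, -36.5) mm.
- plate_grip (a point): Grip point of the plate's grab bar, 44 mm above the centre of its underside; axes as the plate's. The bar is 52 mm long (along x), 16 mm thick (gripped across y), from 18 to 60 mm above the underside.
- toy_wheel: Bystander: turned wooden toy wheel, 58 mm diameter, 22 mm high, lying flat. Origin: centre of its underside.
- filler_tin: Bystander: closed tin, 68 mm diameter, 75 mm high. Origin: centre of its underside.
- toy_cab: Bystander: small wooden truck cab, 60 x 56 x 64 mm. Origin: centre of its underside.
Things that resemble listed ones, but are neither listed nor needed, are in the scene too. Of the things that look like the chassis, the middle-sized one is meant. What is shaped like the drill_plate but orange is not meant.

How it is judged:
By the outcome, as a careful person would: the job done as asked, in the order asked, and still so for the second after the job is handed in, while the arm keeps its last pose, push and grip.
It also fails if it takes over 50 s, if anything falls off the work surface, if the arm or the gripper's body presses on something with over 40 N, if the wrist force passes 120 N, or if a joint passes its speed limit or range.

## Robot

A 6-joint arm with a two-finger parallel gripper is mounted at the origin on the work surface. World frame = base frame: x ahead of the robot, y to its left, z up, the work surface at z = 0. Lengths are in m, angles in rad, forces in N, time in s.
With the tool pointing down it reaches from about 0.325 to 0.9 m from the base axis. Payload 3.5 kg.
Tool frame: the origin (TCP) lies at the very end of the fingers, on their centre line; the grasp point (between the pads) lies 19 mm behind it (grasp_offset is the distance from the TCP to the grasp point, in m); z points along the fingers, y is the direction in which the jaws open and shut (so a half turn about z gives the same grasp; the last joint's range is limited). The gripper opens to 85 mm and grips with 20 to 120 N. Pads are 22 mm wide; open, the fingers measure 114 mm over their backs; the gripper's body (76 mm by 85 mm) begins 54 mm behind the grasp point. The pads swing forward as they close: fully open they stand 13 mm farther back than shut.
Start: joints at [-0.103, 0.276, -0.026, 1.268, 0, 1.467], TCP at [0.625, -0, 0.231] pointing down, gripper open.
Joint ranges: [-3.12, 3.12], [-0.85, 1.88], [-1.08, 1.24], [-1.95, 2.15], [-1.57, 1.53], [-3.14, 3.14]. Speed limits (rad/s): [2.57, 2.57, 3.14, 3.14, 3.14, 3.14].

## Interface

Orientations are given as [roll, pitch, yaw] about the fixed x, y, z axes, in that order (R = Rz(yaw) Ry(pitch) Rx(roll)).
In Python, from bench import sense, snapshot, camera_info, close_job, grasp_offset gives the robot as it stands.
- The arm moves only by the tool apply_moves, never from a script. Its argument "series" is a list of rows, each a list of 7 numbers: the turn, a rotation vector about the world's x, y, z in degrees, then the shift along the world's x, y, z in m, then the closure, from -1 (fully open) to 1 (shut). In form: [[rx, ry, rz, dx, dy, dz, hand], ...]. A call has 1 to 5 rows; each row is the pose to reach, as a shift and turn from the pose commanded when the call began; what a row does not reach only later rows make up. A row lasts 1/12 s, in which the tool goes at most 41.7 mm and 7.16 degrees, less where a joint would pass 70% of its speed; a pose out of reach is approached as far as the arm can. A call with a gripper value outside its range is refused whole. The fingers move at their own pace and stop on an object; "newtons" is the grip in N (left out, the last holds). Time passes only in rows, so rows that repeat a pose let the fingers close. It gives the time, the measured TCP pose, the force and the opening at its end, in the units of the state.
- sense(): the state, without advancing time (a new reading comes with each control period).
- snapshot(name): name is "scene" or "side" or "wrist"; returns the picture (420x560x3 uint8, blue, green, red); there is no depth.
- camera_info(name): a dict with "vfov" (degrees; the focal length in pixels is half the picture's height over the tangent of half this angle, whatever the lens; pixels are square), "cx", "cy" (the principal point, pixels), "rvec" (rotation vector, rad) and "tvec" (3), from world to camera coordinates, as OpenCV has them. Camera axes: x right, y down, z forward; pixel columns grow to the right and rows downward; lengths in m; the calibration is good to about 2 mm. A picture is of the moment at which its call begins: read the wrist's pose just before it. camera_info takes no time and is no camera call; for the wrist camera it gives the pose at the moment of the call.
- close_job(): hands the job in, once; it reports no verdict.
The state is a dict: "time": time; "q": joint angles; "joint_velocities": joint speeds; "joint_efforts": joint torques, N m; "tool_pos": TCP position; "eef_rot": TCP orientation; "wrist_force": force on the tool from outside, world axes, zero at the start; "wrist_torque": the same for the moment, N m; "opening": finger opening in m.
Only numpy, scipy, OpenCV 4.12 (cv2) and the standard library are available. Lean on these libraries where they do the work, as an engineer would, in place of code of your own. Each camera call takes 0.05 s, during which the arm holds its last target. There are 200 camera calls.

## Working session

There is one attempt and no reset: what is moved stays moved. The work goes in short steps, Python scripts to look and compute and a tool call to move; the robot and the scene stay as the last step left them, time stands still between calls to the robot, and variables do not carry over. Pictures are saved under pics/ and viewed, about 8 in all and at most 12, crops included, and the job is handed in when it is done.

Besides the shell and the picture viewer there is one more tool, called by a JSON object that holds its "name" and its "arguments". apply_moves: Moves the arm, as the interface text tells. Its arguments: {"type":"object","properties":{"series":{"type":"array"},"newtons":{"type":"number"}},"required":["series"]}

```bash
mkdir -p pics
cat > h.py <<'E'
import numpy as np, cv2
from bench import sense, snapshot, camera_info, close_job, grasp_offset
def cam(n):
    i=camera_info(n); R=cv2.Rodrigues(np.array(i['rvec'],float))[0]; t=np.array(i['tvec'],float)
    return 210/np.tan(np.radians(i['vfov'])/2), i['cx'], i['cy'], R, t
def ray(c,u,v):
    f,cx,cy,R,t=c; d=R.T@np.array([(u-cx)/f,(v-cy)/f,1]); return -R.T@t, d
def onz(c,u,v,z):
    o,d=ray(c,u,v); return o+d*(z-o[2])/d[2]
def proj(c,p):
    f,cx,cy,R,t=c; q=R@np.array(p,float)+t; return np.array([f*q[0]/q[2]+cx,f*q[1]/q[2]+cy])
E
python3 - <<'E'
from h import *
a=snapshot('scene');b=snapshot('side');w=snapshot('wrist')
for n,p in zip(['scene','side','wrist'],[a,b,w]): cv2.imwrite(f'pics/{n}0.png',p)
cv2.imwrite('pics/v1.png',cv2.resize(a,(784,588)));cv2.imwrite('pics/v2.png',cv2.resize(b,(784,588)))
s=sense();print({k:np.round(v,3) for k,v in s.items()},grasp_offset)
for n in ['scene','side','wrist']:
    i=camera_info(n);print(n,i); c=cam(n); print(ray(c,280,210))
E
```

```text
{'time': np.float64(0.15), 'q': array([-0.103,  0.277, -0.028,  1.268, -0.   ,  1.467]), 'joint_velocities': array([-0.   , -0.001,  0.003, -0.001,  0.001,  0.001]), 'joint_efforts': array([ 1.0000e-03, -4.4606e+01,  2.9564e+01,  1.0000e-02, -0.0000e+00,
       -0.0000e+00]), 'tool_pos': array([0.624, 0.   , 0.23 ]), 'eef_rot': array([-3.14 , -0.   ,  1.571]), 'wrist_force': array([ 0.27 ,  0.202, -0.248]), 'wrist_torque': array([ 0.027,  0.015, -0.016]), 'opening': np.float64(0.085)} 0.0187
scene {'vfov': 53.088528104551806, 'cx': 279.4516113219186, 'cy': 209.0202240065067, 'rvec': array([ 0.90712532,  2.31195386, -1.26693761]), 'tvec': array([ 0.48084792, -0.09552597,  1.43635707])}
(array([1.21136981, 0.59781149, 0.69185705]), array([-0.573777  , -0.61587901, -0.539889  ]))
side {'vfov': 53.743049104783275, 'cx': 271.77409269889904, 'cy': 204.8950119154041, 'rvec': array([ 0.27646262, -2.6163119 ,  1.49049977]), 'tvec': array([0.51680914, 0.17533863, 1.13706882])}
(array([0.3042987 , 0.97828353, 0.73561162]), array([ 0.17093798, -0.83744262, -0.51963039]))
wrist {'vfov': 66.42692507086538, 'cx': 274.41333073776224, 'cy': 207.38083230457093, 'rvec': array([-2.83358270e+00, -1.64229073e-04,  2.43369933e-03]), 'tvec': array([-0.62440499, -0.03984642,  0.38025349])}
(array([0.62505011, 0.07721523, 0.37337946]), array([ 0.01576083, -0.31094589, -0.95049161]))
```

View pics/v1.png

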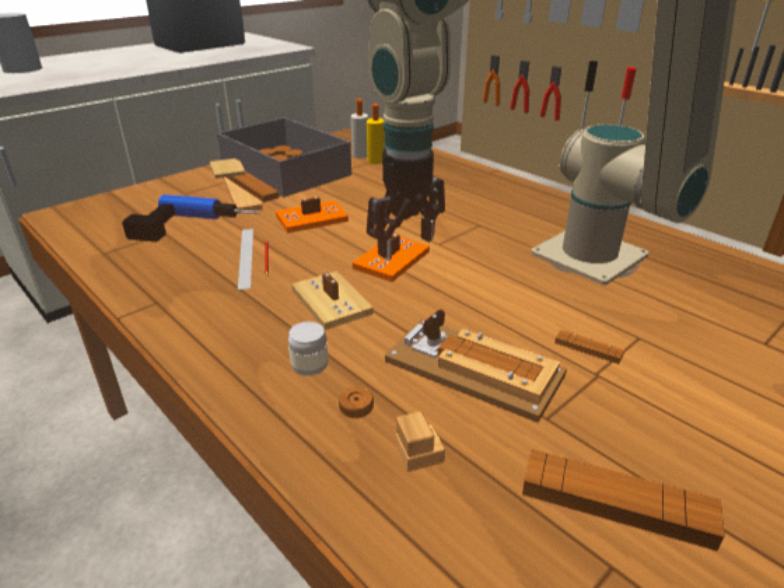

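View pics/v2.png

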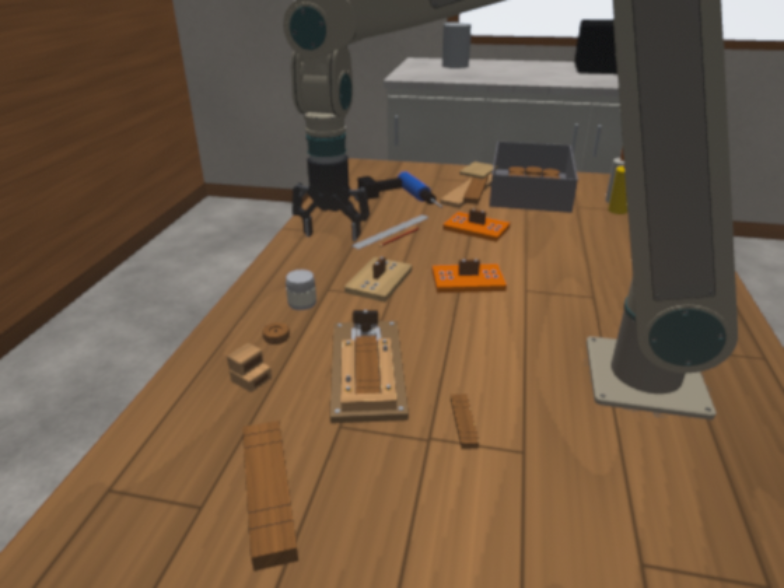

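Candidates (in 784-px scene picture): plate-like: plywood (332,298) ← the target, orange (311,213), orange (391,257). Chassis-like: in the channel (498,360, middle-sized) ← the target, small (590,346), large (622,500). Knob: only one (433,325). Side view agrees: plywood plate at (379,277), jig at (368,370).

Run:
```python
from h import *
c=cam('scene');s=cam('side');k=1.4
P=lambda c,u,v,z:print(u,v,np.round(onz(c,u/k,v/k,z),3))
print('scene base corners');[P(c,*q,.018) for q in [(388,354),(437,316),(565,374),(540,411)]]
P(c,433,318,.086)
print('plate corners');[P(c,*q,.018) for q in [(293,289),(340,270),(372,302),(326,323)]];P(c,330,280,.06)
print('side');[P(s,*q,.018) for q in [(336,324),(400,322),(406,415),(331,416)]];[P(s,*q,.018) for q in [(346,289),(365,258),(412,265),(390,297)]];P(s,365,312,.086)
print('tin',onz(c,307/k,330/k,.075),'wheel',onz(c,356/k,400/k,.02),'cab',onz(c,420/k,440/k,.03))
a=cv2.imread('pics/scene0.png')
x=cv2.resize(a[180:300,190:420],None,fx=3.4,fy=3.4,interpolation=cv2.INTER_CUBIC);cv2.imwrite('pics/v3.png',x)
```

```text
scene base corners
388 354 [ 0.639 -0.027  0.018]
437 316 [ 0.485 -0.05   0.018]
565 374 [0.45  0.225 0.018]
540 411 [0.558 0.249 0.018]
433 318 [0.568 0.015 0.086]
plate corners
293 289 [ 0.638 -0.33   0.018]
340 270 [ 0.513 -0.325  0.018]
372 302 [ 0.547 -0.177  0.018]
326 323 [ 0.663 -0.182  0.018]
330 280 [ 0.597 -0.249  0.06 ]
side
336 324 [ 0.636 -0.03   0.018]
400 322 [ 0.499 -0.065  0.018]
406 415 [0.434 0.221 0.018]
331 416 [0.564 0.25  0.018]
346 289 [ 0.654 -0.179  0.018]
365 258 [ 0.647 -0.345  0.018]
412 265 [ 0.518 -0.33   0.018]
390 297 [ 0.542 -0.164  0.018]
365 312 [0.558 0.012 0.086]
tin [ 0.74674244 -0.12171504  0.075     ] wheel [0.76159246 0.02825972 0.02      ] cab [0.75366734 0.16868016 0.03      ]
```

View pics/v3.png

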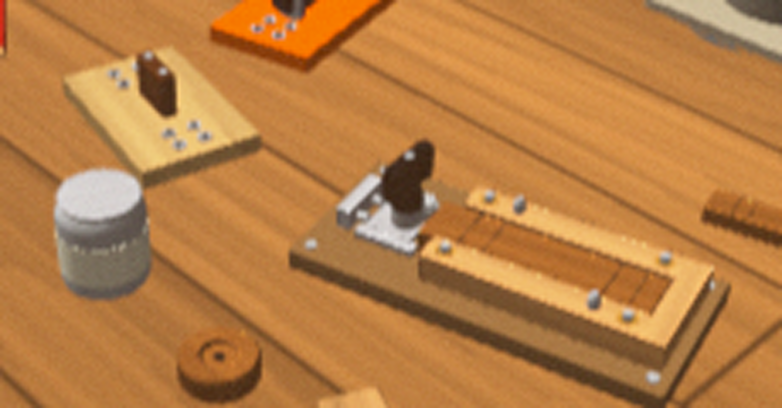

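v3 shows the plywood plate with bar (155,85) and the jig with knob (408,175), two dowels (519,205), (594,300). The choice is confirmed. Next I look with the wrist camera over the jig.

{"name": "apply_moves", "arguments": {"series": [[0,0,7,-0.02,0.035,0.01,-1],[0,0,14,-0.04,0.07,0.02,-1],[0,0,20,-0.06,0.1,0.04,-1],[0,0,20,-0.08,0.12,0.05,-1],[0,0,20,-0.08,0.12,0.05,-1]]}}

```text
time: 0.57
tool_pos: [0.5427, 0.1234, 0.2842]
eef_rot: [3.139, -0.001, 1.924]
wrist_force: [-0.9, 0.1, 0.5]
opening: 0.0852
```

```bash
cat > look.py <<'E'
import sys
from h import *
import pickle
n=sys.argv[1]; s=sense(); c=cam('wrist'); a=snapshot('wrist')
cv2.imwrite(f'pics/{n}.png',a); pickle.dump((c,s),open(f'{n}.pkl','wb'))
print(np.round(s['tool_pos'],4),np.round(np.degrees(s['eef_rot']),2),np.round(s['wrist_force'],1),s['opening'],s['time'])
cv2.imwrite(f'pics/{n}_v.png',cv2.resize(a,(784,588),interpolation=cv2.INTER_CUBIC))
E
python3 look.py w1
```

```text
[0.5427 0.1234 0.2842] [ 1.7986e+02 -7.0000e-02  1.1026e+02] [-0.9  0.1  0.5] 0.08516053572522556 0.5667
```

View pics/w1_v.png

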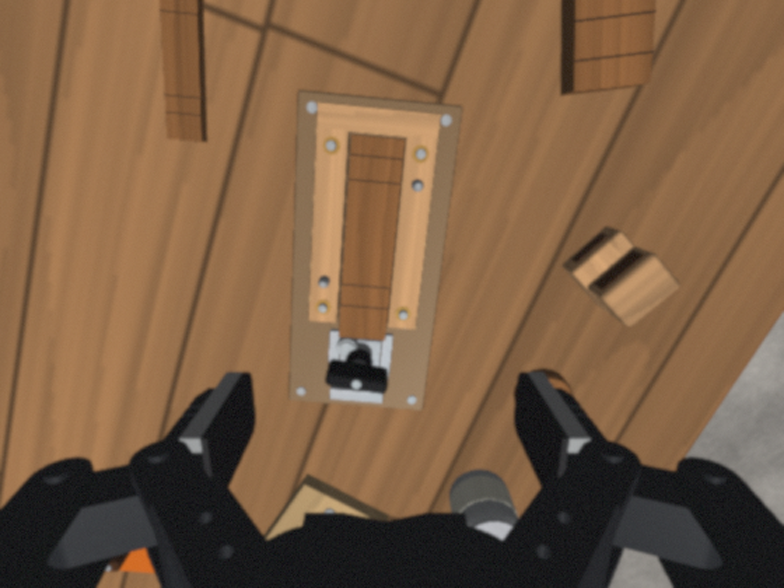

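The w1 view shows the jig: lifters (331,146),(421,154),(323,308),(403,314), dowel tips (418,185),(324,282), knob screw (357,384). I now fit the jig pose from them.

```bash
cat > jig.py <<'E'
from h import *
from scipy.optimize import least_squares
def blob(a,u,v,r=6):
    u0,v0=int(round(u)),int(round(v)); p=a[v0-r:v0+r+1,u0-r:u0+r+1].astype(float)
    m=(p.max(2)-p.min(2)<45)&(p.max(2)>70); 
    n,l,st,ce=cv2.connectedComponentsWithStats(m.astype(np.uint8))
    if n<2: return np.array([u,v]),0
    i=1+np.argmin(np.hypot(*(ce[1:]-r).T)-.05*st[1:,4]); return ce[i]+[u0-r,v0-r],st[i,4]
def fit(W,J):
    f=lambda p:(np.c_[np.cos(p[2])*J[:,0]-np.sin(p[2])*J[:,1]+p[0],np.sin(p[2])*J[:,0]+np.cos(p[2])*J[:,1]+p[1]]-W).ravel()
    r=least_squares(f,[.52,.13,1.8]); return r.x,r.fun.reshape(-1,2)
E
python3 - <<'E'
from jig import *
import pickle
a=cv2.imread('pics/w1.png');c,s=pickle.load(open('w1.pkl','rb'));k=1.4
J=[(70,-36.5,48),(70,36.5,48),(-70,36.5,48),(-70,-36.5,48),(45,-36.5,54),(-45,36.5,54)]
px=[(421,154),(331,146),(323,308),(403,314),(418,185),(324,282)]
W=[];
for j,q in zip(J,px):
    b,n=blob(a,q[0]/k,q[1]/k); print(q,b*k,n); W.append(onz(c,*b,j[2]/1e3)[:2])
p,r=fit(np.array(W),np.array(J)[:,:2]/1e3);print('jig',p,np.degrees(p[2]));print(np.round(r*1e3,1))
R=lambda x,y:p[:2]+np.array([[np.cos(p[2]),-np.sin(p[2])],[np.sin(p[2]),np.cos(p[2])]])@[x,y]
print('knob',R(-.1215,0),'screw',onz(c,357/k,384/k,.087))
# wing: dark pixels
x0,y0=np.array([310,330])/k;sub=a[int(y0):int(y0)+60,int(x0):int(x0)+70]
cv2.imwrite('pics/wing.png',cv2.resize(sub,None,fx=9,fy=9,interpolation=cv2.INTER_CUBIC));print(int(x0),int(y0))
for sgn in(-1,1):print('wing end top at 0:',proj(c,[*R(-.1215-.007,sgn*.027),.086])*k,proj(c,[*R(-.1215+.007,sgn*.027),.086])*k)
E
```

```text
(421, 154) [420.03255814 153.41395349] 43
(331, 146) [330.43255814 144.78604651] 43
(323, 308) [322.13548387 307.5483871 ] 31
(403, 314) [402.5 314.3] 32
(418, 185) [416.71636364 184.90181818] 55
(324, 282) [323.16666667 281.32222222] 54
jig [0.52851587 0.12560217 1.83451288] 105.10984574109939
[[ 0.1  0.8]
 [-0.4  0.5]
 [-0.3 -0.1]
 [ 0.3  0. ]
 [ 0.6  0.4]
 [-0.3 -1.6]]
knob [0.56018732 0.00830268] screw [0.56128623 0.00818297 0.087     ]
221 235
wing end top at 0: [386.67621913 392.61131601] [388.18131973 378.09669939]
wing end top at 0: [323.82974509 387.66846413] [324.64467578 373.03941628]
```

View pics/wing.png

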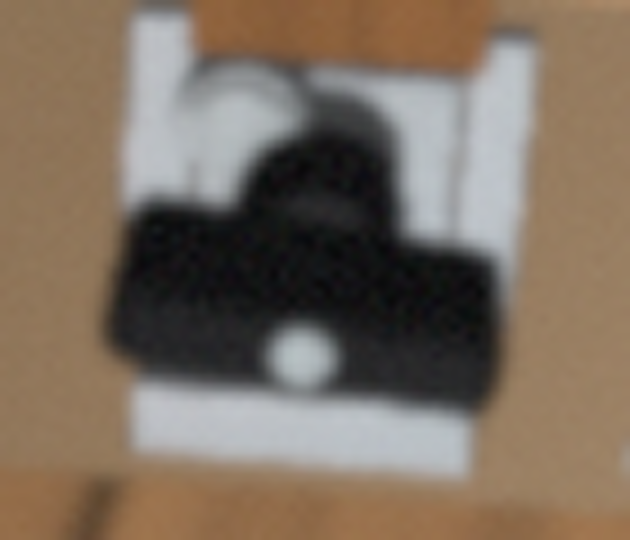

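The wing is about 0.08 rad from open and its screw lies at (302,357) in the crop, matching the fitted axis within 1 mm. Now I approach the knob with the jaw line along 100.5°.

{"name": "apply_moves", "arguments": {"series": [[0,0,7,0.004,-0.025,-0.02,-0.05],[0,0,14,0.008,-0.05,-0.04,-0.05],[0,0,21,0.012,-0.075,-0.06,-0.05],[0,0,28,0.016,-0.1,-0.08,-0.05],[0,0,35,0.018,-0.115,-0.1,-0.05]]}}

```text
time: 1.03
tool_pos: [0.5634, 0.0019, 0.1795]
eef_rot: [-3.14, 0.0, 2.534]
wrist_force: [0.2, 0.5, -0.0]
opening: 0.0447
```

{"name": "apply_moves", "arguments": {"series": [[0,0,7,0,0,-0.01,-0.05],[0,0,14,0,0,-0.02,-0.05],[0,0,21,0,0,-0.03,-0.05],[0,0,28,0,0,-0.04,-0.05],[0,0,35,0,0,-0.05,-0.05]]}}

```text
time: 1.45
tool_pos: [0.5628, 0.0038, 0.1296]
eef_rot: [-3.141, -0.001, -3.137]
wrist_force: [-0.5, 0.6, -0.1]
opening: 0.0448
```

{"name": "apply_moves", "arguments": {"series": [[0,0,7,0,0,0,-0.05],[0,0,10,0,0,0,-0.05],[0,0,10,0,0,0,-0.05],[0,0,10,0,0,0,-0.05]]}}

```text
time: 1.78
tool_pos: [0.5629, 0.0042, 0.1305]
eef_rot: [3.142, -0.001, -2.97]
wrist_force: [-0.2, -0.2, -0.1]
opening: 0.0448
```

```bash
python3 look.py w2
```

```text
[0.5629 0.0042 0.1305] [ 1.8000e+02 -7.0000e-02 -1.7015e+02] [-0.2 -0.2 -0.1] 0.04478428793839288 1.7833
```

Run:
```python
from jig import *
import pickle
a=cv2.imread('pics/w2.png');c,s=pickle.load(open('w2.pkl','rb'))
e=proj(c,[.5602,.0083,.087]);b,n=blob(a,*e,r=14);print(e,b,n,onz(c,*b,.087))
g=s['tool_pos'];print('tcp px',proj(c,g))
```

```text
[282.23051234 231.72029108] [281.71084337 231.57228916] 166 [0.56015792 0.00796256 0.087     ]
tcp px [275.13480752 267.96129859]
```

{"name": "apply_moves", "arguments": {"series": [[0,0,0.5,-0.0022,0.004,0,-0.05],[0,0,0.5,-0.0022,0.004,-0.025,-0.05],[0,0,0.5,-0.0022,0.004,-0.05,-0.05],[0,0,0.5,-0.0022,0.004,-0.0755,-0.05],[0,0,0.5,-0.0022,0.004,-0.0755,-0.05]]}}

```text
time: 2.25
tool_pos: [0.5562, 0.0096, 0.0512]
eef_rot: [3.139, -0.009, -2.959]
wrist_force: [-1.0, 0.3, -0.6]
opening: 0.0447
```

{"name": "apply_moves", "arguments": {"series": [[0,0,0,0,0,0.002,-0.05],[0,0,0,0,0,0.002,-0.05],[0,0,0,0,0,0.002,-0.05]]}}

```text
time: 2.5
tool_pos: [0.5628, 0.0089, 0.06]
eef_rot: [-3.14, 0.004, -2.958]
wrist_force: [0.5, 0.2, -0.1]
opening: 0.0448
```

{"name": "apply_moves", "arguments": {"series": [[0,0,0,-0.001,-0.001,-0.002,-0.05],[0,0,0,-0.001,-0.001,-0.002,-0.05],[0,0,0,-0.001,-0.001,-0.002,-0.05]]}}

```text
time: 2.75
tool_pos: [0.5603, 0.0079, 0.0566]
eef_rot: [-3.141, 0.001, -2.958]
wrist_force: [-0.7, -0.6, -0.1]
opening: 0.0445
```

{"name": "apply_moves", "arguments": {"newtons": 50, "series": [[0,0,0,0,0,0,0.3],[0,0,0,0,0,0,0.6],[0,0,0,0,0,0,1],[0,0,0,0,0,0,1],[0,0,0,0,0,0,1]]}}

```text
time: 3.17
tool_pos: [0.5607, 0.0083, 0.0574]
eef_rot: [3.141, 0.002, -2.958]
wrist_force: [-2.2, 0.0, 8.2]
opening: 0.0132
```

{"name": "apply_moves", "arguments": {"newtons": 70, "series": [[0,0,-5,0,0,0.001,1],[0,0,-10,0,0,0.001,1],[0,0,-15,0,0,0.001,1],[0,0,-20,0,0,0.001,1],[0,0,-25,0,0,0.001,1]]}}

```text
time: 3.58
tool_pos: [0.5606, 0.0078, 0.0576]
eef_rot: [-3.141, 0.002, 2.885]
wrist_force: [0.0, -1.2, 3.8]
opening: 0.0124
```

{"name": "apply_moves", "arguments": {"series": [[0,0,-5,0,0,0,1],[0,0,-10,0,0,0,1],[0,0,-15,0,0,0,1],[0,0,-20,0,0,0,1],[0,0,-25,0,0,0,1]]}}

```text
time: 4.0
tool_pos: [0.5608, 0.0063, 0.0576]
eef_rot: [-3.14, 0.004, 2.448]
wrist_force: [-0.1, -4.4, 3.1]
opening: 0.0131
```

{"name": "apply_moves", "arguments": {"series": [[0,0,-5,0,0,0,1],[0,0,-10,0,0,0,1],[0,0,-15,0,0,0,1],[0,0,-20,0,0,0,1],[0,0,-24,0,0,0,1]]}}

```text
time: 4.42
tool_pos: [0.5603, 0.007, 0.0576]
eef_rot: [-3.141, 0.002, 2.028]
wrist_force: [-1.1, -1.5, 3.6]
opening: 0.0125
```

Run:
```python
from h import *
s=sense();print(np.round(np.degrees(s['eef_rot']),2),s['wrist_torque'],s['wrist_force'],s['q'])
```

```text
[-1.7999e+02  1.3000e-01  1.1622e+02] [-0.27139558  0.25327708 -0.06951233] [-1.12474114 -1.45549622  3.57054767] [-0.10180387  0.31279266 -0.37590915  0.88106015 -0.00197296  1.01142926]
```

{"name": "apply_moves", "arguments": {"series": [[0,0,0,0,0,0,-0.1],[0,0,0,0,0,0,-0.1],[0,0,0,0,0,0,-0.1],[0,0,0,0,0,0.02,-0.1],[0,0,0,0,0,0.055,-0.1]]}}

```text
time: 4.83
tool_pos: [0.5551, 0.0085, 0.1076]
eef_rot: [-3.132, -0.006, 2.034]
wrist_force: [0.7, -0.2, -0.7]
opening: 0.047
```

{"name": "apply_moves", "arguments": {"series": [[0,0,0,0,0,0.04,-0.1],[0,0,0,0,-0.02,0.075,-0.1],[0,0,-7,0,-0.055,0.1,-0.1],[0,0,-14,0,-0.09,0.12,-0.1],[0,0,-20,0,-0.11,0.12,-0.1]]}}

```text
time: 5.25
tool_pos: [0.5628, -0.1054, 0.2373]
eef_rot: [3.133, 0.005, 1.678]
wrist_force: [1.7, -1.2, 0.5]
opening: 0.0471
```

{"name": "apply_moves", "arguments": {"series": [[0,0,-7,0.01,-0.02,0,-0.1],[0,0,-14,0.01,-0.04,0,-0.1],[0,0,-14,0.01,-0.04,0,-0.1],[0,0,-14,0.01,-0.04,0,-0.1]]}}

```text
time: 5.58
tool_pos: [0.5694, -0.1426, 0.2311]
eef_rot: [-3.14, -0.001, 1.44]
wrist_force: [-0.7, -0.3, 0.2]
opening: 0.0471
```

```bash
python3 look.py w3
```

```text
[ 0.5694 -0.1426  0.2311] [-1.7992e+02 -4.0000e-02  8.2510e+01] [-0.7 -0.3  0.2] 0.0471471193378098 5.5833
```

View pics/w3_v.png

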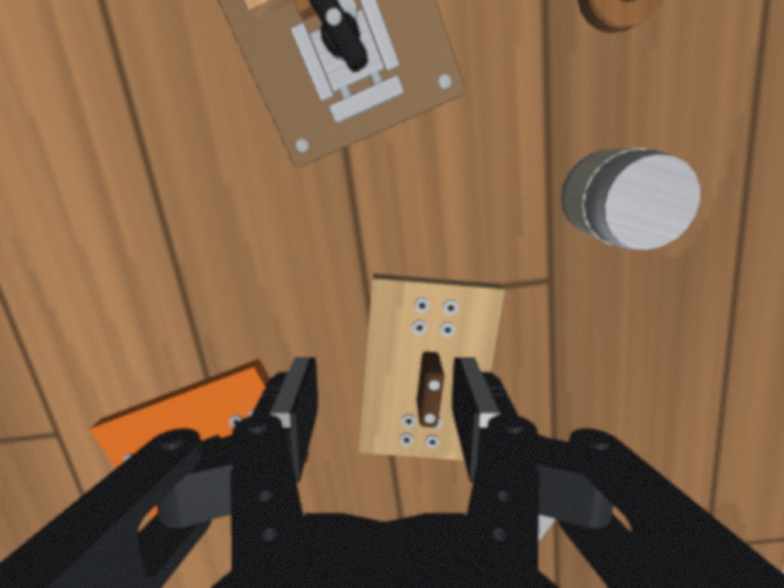

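The w3 view shows the locked wing lying along the jig near (345,35), and the plate at (430,370) with bar screws at (434,384) and (430,418) and bushings around. I measure the plate next.

Run:
```python
from jig import *
import pickle
a=cv2.imread('pics/w3.png');c,s=pickle.load(open('w3.pkl','rb'));k=1.4
S=[]
for q in [(434,384),(430,418)]:
    b,n=blob(a,q[0]/k,q[1]/k,5);w=onz(c,*b,.061);S.append(w);print(b*k,n,w)
S=np.array(S);d=S[0]-S[1];print('screw mid',S.mean(0),np.degrees(np.arctan2(d[1],d[0])),np.linalg.norm(d))
f,g=onz(c,372/k,281/k,.018),onz(c,359/k,453/k,.018);h=onz(c,505/k,290/k,.018)
print(f,g,h,'len',np.linalg.norm(f-g),np.linalg.norm(f-h),np.degrees(np.arctan2(*(f-g)[1::-1])),np.degrees(np.arctan2(*(h-f)[1::-1])),'centre',(g+h)/2)
B=[]
for q in [(422,305),(450,308),(420,328),(447,330),(409,421),(406,440),(432,441)]:
    b,n=blob(a,q[0]/k,q[1]/k,8);w=onz(c,*b,.018);B.append(w);print(n,np.round(w,4))
print('B diag centre',(B[1]+B[5])/2, (B[0]+B[6])/2)
# wing: screw and dark region axis
m=(a[:80,200:300].max(2)<45).astype(np.uint8);n,l,st,ce=cv2.connectedComponentsWithStats(m);i=1+np.argmax(st[1:,4])
pts=np.argwhere(l==i)[:,::-1]+[200,0];w=np.array([onz(c,*p,.08)[:2] for p in pts]);w-=w.mean(0);v=np.linalg.svd(w,full_matrices=False)[2][0];print('wing dir',np.degrees(np.arctan2(v[1],v[0]))%180,'(jig x 105.1)')
```

```text
[433.20990099 383.96039604] 101 [ 0.59473366 -0.24602445  0.061     ]
[429.88       418.34666667] 105 [ 0.58903965 -0.27662398  0.061     ]
screw mid [ 0.59188665 -0.26132422  0.061     ] 79.4588839872877 0.031124793839714084
[ 0.55593676 -0.16891571  0.018     ] [ 0.52043643 -0.33429709  0.018     ] [ 0.66453108 -0.19104542  0.018     ] len 0.16914867230127623 0.1108262209477413 77.88488556403237 -11.518207358033386 centre [ 0.59248376 -0.26267125  0.018     ]
103 [ 0.5943 -0.1947  0.018 ]
106 [ 0.6178 -0.1997  0.018 ]
98 [ 0.5899 -0.2143  0.018 ]
103 [ 0.6136 -0.2196  0.018 ]
84 [ 0.5703 -0.3051  0.018 ]
85 [ 0.566  -0.3246  0.018 ]
85 [ 0.5894 -0.3295  0.018 ]
B diag centre [ 0.59191014 -0.26214162  0.018     ] [ 0.59184459 -0.26212338  0.018     ]
wing dir 118.20365864536363 (jig x 105.1)
```

{"name": "apply_moves", "arguments": {"series": [[0,0,-4.8,0.007,-0.035,-0.02,-0.1],[0,0,-4.8,0.014,-0.07,-0.04,-0.1],[0,0,-4.8,0.02,-0.1,-0.06,-0.1],[0,0,-4.8,0.0225,-0.119,-0.09,-0.1],[0,0,-4.8,0.0225,-0.119,-0.12,-0.1]]}}

```text
time: 6.05
tool_pos: [0.5941, -0.2642, 0.1115]
eef_rot: [3.138, 0.002, 1.356]
wrist_force: [-0.1, 0.7, -0.3]
opening: 0.0473
```

{"name": "apply_moves", "arguments": {"series": [[0,0,0,0,0,-0.02,-0.1],[0,0,0,0,0,-0.04,-0.1],[0,0,0,0,0,-0.05,-0.1],[0,0,0,0,0,-0.05,-0.1],[0,0,0,0,0,-0.05,-0.1]]}}

```text
time: 6.47
tool_pos: [0.5921, -0.26, 0.0617]
eef_rot: [-3.141, -0.0, 1.358]
wrist_force: [-0.3, -1.1, 0.0]
opening: 0.0473
```

{"name": "apply_moves", "arguments": {"series": [[0,0,0,0,-0.002,-0.015,-0.1],[0,0,0,0,-0.002,-0.028,-0.1],[0,0,0,0,-0.002,-0.035,-0.1],[0,0,0,0,-0.002,-0.035,-0.1],[0,0,0,0,-0.002,-0.035,-0.1]]}}

```text
time: 6.88
tool_pos: [0.5921, -0.2627, 0.0268]
eef_rot: [-3.141, -0.0, 1.356]
wrist_force: [-0.3, -0.4, 1.0]
opening: 0.0472
```

{"name": "apply_moves", "arguments": {"newtons": 80, "series": [[0,0,0,0,0,0,0.3],[0,0,0,0,0,0,0.6],[0,0,0,0,0,0,1],[0,0,0,0,0,0,1],[0,0,0,0,0,0,1]]}}

```text
time: 7.3
tool_pos: [0.5928, -0.2634, 0.0278]
eef_rot: [3.14, 0.001, 1.356]
wrist_force: [0.3, 0.2, 4.6]
opening: 0.0149
```

Run:
```python
from h import *
s=sense();print(s['tool_pos'],np.round(np.degrees(s['eef_rot']),2),s['wrist_force'],s['opening'])
```

```text
[ 0.5928161  -0.26335224  0.0278485 ] [1.7993e+02 3.0000e-02 7.7700e+01] [0.31354439 0.20593394 4.63470582] 0.014949093277826583
```

{"name": "apply_moves", "arguments": {"series": [[0,0,0,0,0,0.015,1],[0,0,0,0,0,0.04,1],[0,0,0,0,0,0.075,1],[0,0,0,0,0,0.11,1],[0,0,0,0,0,0.11,1]]}}

```text
time: 7.72
tool_pos: [0.5967, -0.2654, 0.1443]
eef_rot: [3.13, 0.004, 1.356]
wrist_force: [1.6, -0.7, -1.4]
opening: 0.0149
```

{"name": "apply_moves", "arguments": {"series": [[0,0,0,-0.003,0.02,0,1],[0,0,3,-0.009,0.055,0,1],[0,0,6,-0.015,0.09,0,1],[0,0,9,-0.021,0.125,0,1],[0,0,12,-0.027,0.16,0,1]]}}

```text
time: 8.13
tool_pos: [0.5637, -0.1014, 0.1351]
eef_rot: [-3.139, -0.001, 1.567]
wrist_force: [-0.3, 1.4, -2.9]
opening: 0.0151
```

{"name": "apply_moves", "arguments": {"series": [[0,0,3,-0.006,0.035,0,1],[0,0,6,-0.012,0.07,0,1],[0,0,9,-0.018,0.105,0,1],[0,0,12,-0.024,0.14,0,1],[0,0,15.4,-0.03,0.175,0,1]]}}

```text
time: 8.55
tool_pos: [0.5336, 0.0736, 0.1354]
eef_rot: [-3.14, -0.001, 1.837]
wrist_force: [-0.4, 0.3, -2.9]
opening: 0.0147
```

{"name": "apply_moves", "arguments": {"series": [[0,0,0,-0.004,0.025,0,1],[0,0,0,-0.007,0.053,0,1],[0,0,0,-0.007,0.053,0,1],[0,0,0,-0.007,0.053,0,1],[0,0,0,-0.007,0.053,0,1]]}}

```text
time: 8.97
tool_pos: [0.5275, 0.1248, 0.1357]
eef_rot: [-3.14, 0.0, 1.835]
wrist_force: [0.8, -0.6, -3.7]
opening: 0.0148
```

```bash
python3 look.py w4
```

```text
[0.5275 0.1248 0.1357] [-1.7989e+02  1.0000e-02  1.0513e+02] [ 0.8 -0.6 -3.7] 0.014796727830148826 8.9667
```

View pics/w4_v.png

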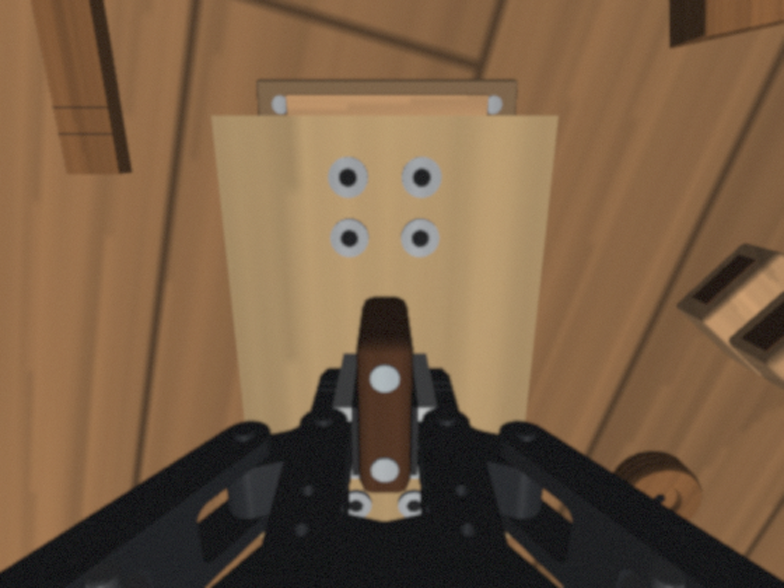

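Run:
```python
from jig import *
import pickle
k=1.4
Rm=lambda t:np.array([[np.cos(t),-np.sin(t)],[np.sin(t),np.cos(t)]])
a3=cv2.imread('pics/w3.png');c3,_=pickle.load(open('w3.pkl','rb'))
a=cv2.imread('pics/w4.png');c,s=pickle.load(open('w4.pkl','rb'))
a1=cv2.imread('pics/w1.png');c1,_=pickle.load(open('w1.pkl','rb'))
q3=[(422,305),(450,308),(420,328),(447,330)];q4=[(348,178),(421,178),(349,239),(420,239)]
def ring(a,q,r):  # centre of bushing = grey ring incl. hole
    u,v=np.round(np.array(q)/k).astype(int);p=a[v-r:v+r+1,u-r:u+r+1].astype(int)
    m=(p.max(2)-p.min(2)<40).astype(np.uint8);ct=max(cv2.findContours(m,cv2.RETR_EXTERNAL,cv2.CHAIN_APPROX_NONE)[0],key=len)
    M=cv2.moments(ct);return np.array([M['m10'],M['m01']])/M['m00']+[u-r,v-r]
L=np.array([Rm(-np.radians(77.7))@(onz(c3,*ring(a3,q,8),.0185)[:2]-[.5919,-.2621]) for q in q3]);print('local',np.round(L*1e3,1).tolist())
z=s['tool_pos'][2]-.0278+.0185
W=np.array([onz(c,*ring(a,q,17),z)[:2] for q in q4]);print(W.tolist())
p,r=fit(W,L);print('plate',p,np.degrees(p[2]),np.abs(r).max()*1e3)
jp=np.array([.52852,.1256])
print('err in jig frame mm',Rm(-np.radians(105.11))@(p[:2]-jp)*1e3)
for q1,q in [((446,120),(494,104)),((312,107),(279,104))]:
    print('jig screw',onz(c1,*blob(a1,q1[0]/k,q1[1]/k)[0],.018)[:2],onz(c,*blob(a,q[0]/k,q[1]/k,9)[0],.018)[:2])
```

```text
local [[66.4, 12.0], [66.5, -12.1], [46.4, 12.2], [46.4, -12.1]]
[[0.49838257532825586, 0.18726007931662025], [0.5218090570827584, 0.19355802800225977], [0.5037012082648251, 0.16779144488945139], [0.5270328381984071, 0.1740894369033763]]
plate [0.52748346 0.12621374 1.83503164] 105.13956853056692 0.14465953730308234
err in jig frame mm [0.86271518 0.84072077]
jig screw [0.55819315 0.23552536] [0.55890051 0.23626959]
jig screw [0.44723407 0.20569837] [0.4466358  0.20595698]
```

Plate is within about 1 mm of the target over the dowels: w4 shows bushings at (348,178)…(420,239) and a symmetric overlap with the jig base. I correct 1 mm and lower.

{"name": "apply_moves", "arguments": {"series": [[0,0,0,0.001,-0.0004,-0.015,1],[0,0,0,0.001,-0.0004,-0.03,1],[0,0,0,0.001,-0.0004,-0.042,1],[0,0,0,0.001,-0.0004,-0.047,1],[0,0,0,0.001,-0.0004,-0.047,1]]}}

```text
time: 9.43
tool_pos: [0.5279, 0.1234, 0.0881]
eef_rot: [-3.138, -0.0, 1.833]
wrist_force: [-0.8, 0.7, -4.6]
opening: 0.0151
```

{"name": "apply_moves", "arguments": {"series": [[0,0,0,0,0,-0.002,1],[0,0,0,0,0,-0.004,1],[0,0,0,0,0,-0.006,1],[0,0,0,0,0,-0.008,1],[0,0,0,0,0,-0.01,1]]}}

```text
time: 9.85
tool_pos: [0.5297, 0.1247, 0.0801]
eef_rot: [3.141, 0.0, 1.834]
wrist_force: [-0.6, 0.4, -3.4]
opening: 0.0149
```

{"name": "apply_moves", "arguments": {"series": [[0,0,0,0,0,-0.002,1],[0,0,0,0,0,-0.003,1],[0,0,0,0,0,-0.004,1],[0,0,0,0,0,-0.005,1],[0,0,0,0,0,-0.005,1]]}}

```text
time: 10.27
tool_pos: [0.5292, 0.1245, 0.0754]
eef_rot: [-3.141, 0.0, 1.834]
wrist_force: [-1.5, -0.9, 2.4]
opening: 0.015
```

{"name": "apply_moves", "arguments": {"series": [[0,0,0,0,0,-0.002,1],[0,0,0,0,0,-0.003,1],[0,0,0,0,0,-0.004,1],[0,0,0,0,0,-0.005,1],[0,0,0,0,0,-0.005,1]]}}

```text
time: 10.68
tool_pos: [0.5293, 0.1245, 0.0708]
eef_rot: [3.142, 0.0, 1.834]
wrist_force: [-3.3, -0.8, 7.1]
opening: 0.0151
```

{"name": "apply_moves", "arguments": {"series": [[0,0,0,0,0,-0.001,1],[0,0,0,0,0,-0.0015,1],[0,0,0,0,0,-0.002,1],[0,0,0,0,0,-0.002,1],[0,0,0,0,0,-0.002,1]]}}

```text
time: 11.1
tool_pos: [0.5292, 0.1245, 0.0698]
eef_rot: [3.141, 0.0, 1.834]
wrist_force: [-6.2, -1.0, 13.8]
opening: 0.0148
```

{"name": "apply_moves", "arguments": {"series": [[0,0,0,-0.0006,0,-0.0005,1],[0,0,0,-0.001,0,-0.001,1],[0,0,0,-0.001,0,-0.001,1],[0,0,0,-0.001,0,-0.001,1],[0,0,0,-0.001,0,-0.001,1]]}}

```text
time: 11.52
tool_pos: [0.5293, 0.1245, 0.0698]
eef_rot: [3.14, 0.001, 1.834]
wrist_force: [-6.2, -2.4, 17.3]
opening: 0.0148
```

```bash
python3 look.py w5
python3 - <<'E'
from h import *
a=snapshot('scene');b=snapshot('side')
x=cv2.resize(a[190:310,230:430],(800,480),interpolation=cv2.INTER_CUBIC);cv2.imwrite('pics/s5.png',x)
x=cv2.resize(b[190:310,150:320],(793,560),interpolation=cv2.INTER_CUBIC);cv2.imwrite('pics/d5.png',x)
s=sense();print(s['tool_pos'],s['wrist_force'],s['wrist_torque'])
E
```

```text
[0.5293 0.1245 0.0698] [1.7988e+02 5.0000e-02 1.0510e+02] [-6.2 -2.4 17.3] 0.014839597990200758 11.5167
[0.52927694 0.12450081 0.0698047 ] [-5.65160396 -2.26631594 17.83350278] [-0.33605752  1.51922351  0.02133618]
```

View pics/s5.png

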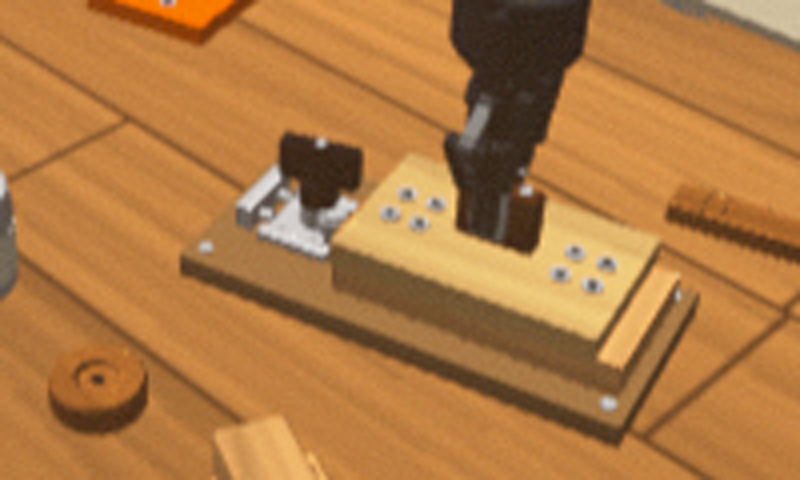

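View pics/d5.png

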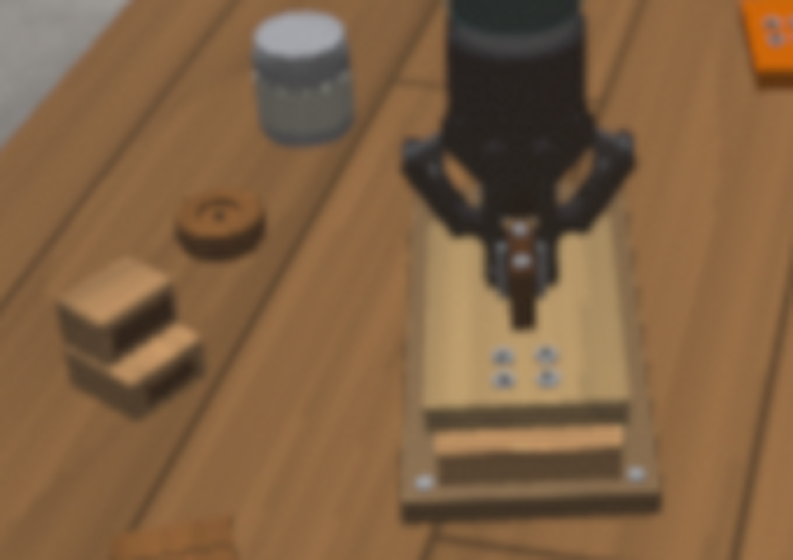

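s5 and d5 show the plate flat on the rails, the wing turned along the jig at (320,170), and the tin, wheel and cab where they were. z has stopped changing at 0.0698 while the push rose from 14 to 17 N, so it is bottomed.

```bash
python3 -c "
from h import *
print(close_job()); s=sense(); print(s['time'],s['tool_pos'],s['wrist_force'])"
```

```text
the job is handed in; nothing more can be done
None
the job is handed in; nothing more can be done
```

I turned the wing knob clockwise until it locked, then placed the plywood drill plate on its dowels and pressed it home. I handed the job in at about 11.6 s, still gripping the plate and pressing it down.

**Last checks:**
- **Knob:** the gripper had turned it to about 1.38 rad when I let go. The wrist picture afterwards gave about 1.34 rad, a rougher figure. Both are well past the 1.0 over-centre point.
- **Plate height:** the tool height stopped at 0.0698 m, where I expected it with the plate home. It stayed there while the upward force rose from about 14 to 17–18 N, above the roughly 7.5 N needed to press the springs flush.
- **Plate level:** the tool's tilt was about 0.1°, and both outside views show the plate flat on the rails.
- **Bystanders:** the tin, wheel and cab looked unmoved, judged by eye only.

**Not confirmed:**
- **Chassis:** I could not see it tight against the end stop under the plate. I infer that from the locked cam.
- **Sideways load:** about 6 N remained on the dowels, and a 1 mm shift did not clear it.

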